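Press the top course of a stove lining flush, key piece last

ROBOT

A 7-joint arm with a two-finger parallel gripper is mounted at the origin on the work surface. World frame = base frame: x ahead of the robot, y to its left, z up, the work surface at z = 0. Lengths are in m, angles in rad, forces in N, time in s.
With the tool pointing down it reaches from about 0.425 to 0.925 m from the base axis. Payload 6.8 kg.
Tool frame: the origin (TCP) lies between the finger pads; the fingertips stand r.tip_reach ahead of it and the grasp point (between the pads) lies 11 mm behind it (r.tip_reach is the distance from the TCP to the fingertips, in m); z points along the fingers, y is the direction in which the jaws open and shut (so a half turn about z gives the same grasp; the last joint's range is limited). The gripper opens to 85 mm and grips with 20 to 120 N. Pads are 22 mm wide; open, the fingers measure 114 mm over their backs; the gripper's body (76 mm by 85 mm) begins 54 mm behind the grasp point. The pads swing forward as they close: fully open they stand 13 mm farther back than shut.
Start: joints at [-1.324, 0.477, 0.022, 1.555, -0.011, 1.109, -0.083], TCP at [0.234, 0.633, 0.239] pointing down, gripper open.
Joint ranges: [-2.96, 2.96], [-0.34, 2.1], [-1.41, 1.46], [0.24, 2.44], [-1.37, 4.51], [0.17, 1.92], [-2.96, 2.96]. Speed limits (rad/s): [2.39, 2.39, 3.14, 3.14, 3.14, 3.14, 3.14].

INTERFACE

Orientations are given as a rotation vector (axis times angle).
In Python, from bench import r, eyes, spotter gives the robot as it stands.
- The arm moves only by the tool carry_out, never from a script. Its argument "series" is text: rows parted by semicolons, each of 5 numbers parted by spaces: the shift along the tool's x, y, z in cm, then the turn about the tool's z in rad, then the opening, from 0 (shut) to 1 (fully open). In form: x y z yaw gripper; .... A call has 1 to 8 rows; each row shifts and turns the commanded pose from where the row before left it, along the tool's axes as they then stand; what a row does not reach is not made up. A row lasts 1/8 s, in which the tool goes at most 62.5 mm and 10.7 degrees, less where a joint would pass 70% of its speed; a pose out of reach is approached as far as the arm can. A call with a gripper value outside its range is refused whole. The fingers move at their own pace and stop on an object; "grip_force" is the grip in N (left out, the last holds). Time passes only in rows, so rows that do not move let the fingers close. It gives the time, the measured TCP pose, the force and the opening at its end, in the units of the state.
- r.get_obs(): the state, without advancing time (a new reading comes with each control period).
- eyes.grab_frame(name): name is "side" or "top"; returns a dict with "color" (420x560x3 uint8, blue, green, red), "intrinsics" (3x3 intrinsics, pixels), "R" (3x3) and "t" (3): a world point X has camera coordinates R X + t. Camera axes: x right, y down, z forward; pixel columns grow to the right and rows downward; lengths in m; the calibration is good to about 2 mm. A picture is of the moment at which its call begins. There is no depth.
- r.hand_in(): hands the job in, once; it reports no verdict.
Trained networks look in a picture, given as the dict that the camera call returned (one of the last four; its "shot" number tells which), for a name from the list of things; names that differ only in an ending like _2 or _b are one class to them, and where a whole thing is asked for, a point or a joint stands for the part that bears it (a point fixed in the world has none). Each returns a list of dicts, best first, with "confidence" (0 to 1); they miss things now and then, are a little off and sometimes report something else, mostly with a low value. They report only what shows in the picture. A call takes as long as a camera call.
- spotter.search_frame(picture, query): "uv" ([column, row] in pixels, amid what is visible of it).
- spotter.trace(picture, query): "pixels" (420x560 bool, what is visible of it) and "uv" ([column, row] in pixels, amid what is visible of it).
- spotter.mark_of(picture, query): "uv" ([column, row] in pixels: a listed point, or the origin of a listed thing).
The state is a dict: "clock": time; "joints": joint angles; "qvel": joint speeds; "tau": joint torques, N m; "tcp_pos": TCP position; "orientation": TCP orientation; "contact_force": force on the tool from outside, world axes, zero at the start; "moment": the same for the moment, N m; "grip_width": finger opening in m.
Only numpy, scipy, OpenCV 4.12 (cv2) and the standard library are available. Lean on these libraries where they do the work, as an engineer would, in place of code of your own. Each camera call takes 0.05 s, during which the arm holds its last target.

TASK

The black steel stove body on the bench has a ring of four grey refractory pieces in its top, three long ones and one short key piece, all standing a little proud of the steel rim. With your fingertips press each piece lightly straight down until it is flush with the rim: first the piece opposite the key, then the two pieces beside the key (either one first), and the key last. The refractory is brittle, so push gently and never pull a piece up, and leave the other things on the bench where they are.

Things in the scene. Friction and masses are not known exactly. Their poses are not given: they have to be found in the camera images.
- stove: the stove body, fixed: black steel cylinder, 260 mm outside diameter, wall 3 mm, rim 220 mm above the bench, with a flue collar (116 mm diameter, centre 125 mm high) that sticks out to 207 mm from the axis along the body's +x. Origin on the cylinder's axis at the bench; z up
- lining: the refractory lining inside the stove body, on the same axis, fixed except for its four top pieces: a ring of 145 mm inside and 251 mm outside diameter, the middle opening free. Origin on the axis at the bench; z up; its +x points to the middle of the key piece, so the piece opposite the key lies along -x
- back (a joint): the long piece opposite the key (104 degrees of the ring, 60 mm high). Its value is how far the piece stands proud of the steel rim, in m: 0 = flush and fully seated, 0.008 to 0.014 at the start. It only slides up and down, tight in its place: about 4 N starts it moving down, it stays where it is left, and at 0 it stops. A springy strip under the piece gives about 1 mm more for each 8 N of push and springs back on release
- side_a (a joint): the long piece beside the key, counter-clockwise from it seen from above (104 degrees). Joint value as for back
- side_b (a joint): the long piece beside the key, clockwise from it seen from above (104 degrees). Joint value as for back
- key (a joint): the short key piece (48 degrees of the ring, about 80 mm long along its middle). Joint value as for back
- back_top (a point): centre of the top face of the piece opposite the key; the faces are level and 53 mm wide (radially); the top is at the rim's height, 220 mm above the bench, plus the joint value
- side_a_top (a point): centre of the top face of side piece a; the faces are level and 53 mm wide (radially); the top is at the rim's height, 220 mm above the bench, plus the joint value
- side_b_top (a point): centre of the top face of side piece b; the faces are level and 53 mm wide (radially); the top is at the rim's height, 220 mm above the bench, plus the joint value
- key_top (a point): centre of the top face of the key piece; the faces are level and 53 mm wide (radially); the top is at the rim's height, 220 mm above the bench, plus the joint value
- carton: bystander, loose: open yellow carton of fixings, 96 x 66 x 115 mm, flaps to about 155 mm high, beside the stove body. Origin at the centre of its underside
- mallet: bystander, loose: rubber mallet lying on the bench, 300 mm long, head 60 mm diameter. Origin under its middle, handle along its x
- spare: bystander, loose: a spare key piece lying on the bench, about 80 x 54 x 60 mm. Origin at the middle of its underside
- pipe: bystander, loose: short black stovepipe standing on end, 116 mm diameter, 140 mm high. Origin at the centre of its underside

How it is judged:
By the outcome, as a careful person would: the job done as asked, in the order asked, and still so for the second after the job is handed in, with the robot touching nothing.
It also fails if it takes over 48 s, if anything falls off the work surface, if the arm or the gripper's body presses on something with over 40 N, if the wrist force passes 120 N, or if a joint passes its speed limit or range.

## Working session

There is one attempt and no reset: what is moved stays moved. The work goes in short steps, Python scripts to look and compute and a tool call to move; the robot and the scene stay as the last step left them, time stands still between calls to the robot, and variables do not carry over. Pictures are saved under pics/ and viewed, and the job is handed in when it is done.

Besides the shell and the picture viewer there is one more tool, called after "Call:" in YAML: its name, and indented under it one key for each argument. carry_out: Moves the arm, as the interface text tells. Its arguments: {"type":"object","properties":{"series":{"type":"string"},"grip_force":{"type":"number"}},"required":["series"]}

```bash
mkdir -p pics; ls; python3 - <<'E'
from bench import r, eyes, spotter
import cv2, pickle
o=r.get_obs()
print(o, r.tip_reach)
for n in ("side","top"):
    p=eyes.grab_frame(n); cv2.imwrite(f"pics/{n}0.png",p["color"])
    pickle.dump(p,open(f"{n}0.pkl","wb"))
    print(n,p["intrinsics"],p["R"],p["t"],p["shot"])
    for q in ("stove","lining","back_top","side_a_top","side_b_top","key_top","carton","mallet","spare","pipe"):
        print(q,[(m["uv"],round(m["confidence"],2)) for m in spotter.mark_of(p,q)])
E
```

```text
pics
{'clock': 0.0, 'joints': array([-1.32410901,  0.47784005,  0.02238278,  1.55647959, -0.01150774,
        1.10926459, -0.08307707]), 'qvel': array([ 0.00172531,  0.00011499,  0.00157304,  0.00023487, -0.00040103,
       -0.00012607, -0.00064442]), 'tau': array([ 6.01403517e-04, -5.96453762e+01,  1.60857640e+00, -2.81193280e+01,
        1.25494946e-02,  9.35210672e-03,  1.87404157e-05]), 'tcp_pos': array([0.23432304, 0.6324012 , 0.23828786]), 'orientation': array([-5.54344888e-01, -3.09211648e+00,  2.91268134e-03]), 'contact_force': array([ 0.4702782 , -1.51480051, -0.06319323]), 'moment': array([-0.0016267 ,  0.01796297,  0.0614912 ]), 'grip_width': 0.0851955563185843} 0.008
side [[398.89062528   0.         285.01938651]
 [  0.         398.89062528 207.51866452]
 [  0.           0.           1.        ]] [[ 0.97482268 -0.22228164 -0.01765251]
 [-0.17852847 -0.73060343 -0.65904948]
 [ 0.13359762  0.64560785 -0.7518924 ]] [-0.54162197  0.25446511  0.94396609] 1
stove []
lining []
back_top [([270.4, 210.3], 0.76)]
side_a_top [([235.7, 167.5], 0.93)]
side_b_top [([318.2, 169.4], 0.79)]
key_top [([276.8, 149.7], 0.67)]
carton [([360.5, 296.2], 0.56)]
mallet [([266.7, 334.0], 0.8)]
spare [([225.9, 186.3], 0.8), ([362.7, 296.8], 0.59), ([265.6, 335.2], 0.43)]
pipe []
top [[505.75600926   0.         278.0656915 ]
 [  0.         505.75600926 212.42997084]
 [  0.           0.           1.        ]] [[ 0.0179878  -0.99983123 -0.00373573]
 [-0.99674178 -0.01763815 -0.07870655]
 [ 0.07862737  0.00513931 -0.99689083]] [0.05888675 0.56573588 1.52626494] 2
stove []
lining [([267.9, 218.0], 0.57), ([247.0, 240.4], 0.5)]
back_top [([306.4, 216.2], 0.87)]
side_a_top [([244.0, 236.9], 0.57)]
side_b_top [([267.4, 169.3], 0.6)]
key_top [([228.4, 197.5], 0.71)]
carton [([338.1, 167.8], 0.62)]
mallet [([351.3, 240.9], 0.59)]
spare [([304.5, 216.7], 0.65), ([191.1, 249.0], 0.61)]
pipe [([182.2, 190.7], 0.94)]
```

View pics/side0.png

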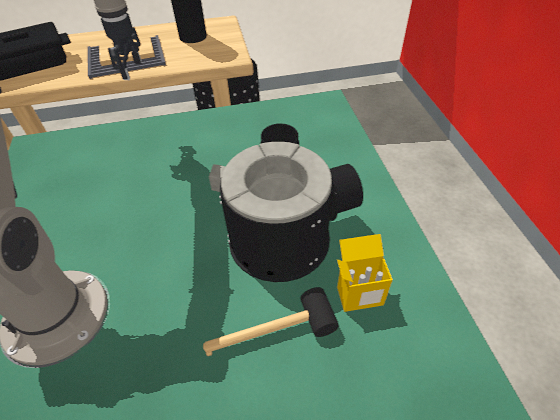

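View pics/top0.png

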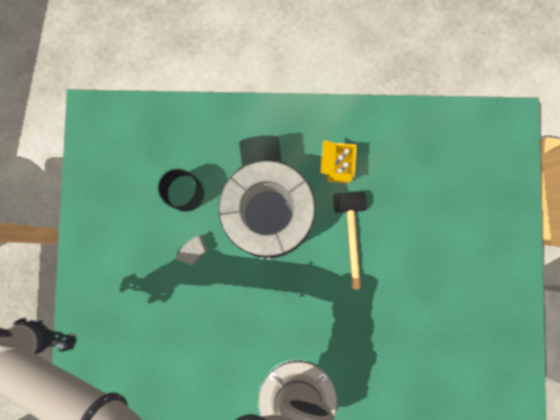

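The side view shows the stove ring near (275,180), with the mallet and carton in front of it. In the top view the ring is at about (267,208) and seams are visible. I'll zoom in on both.

```bash
python3 - <<'E'
import cv2,pickle,numpy as np
p=pickle.load(open("top0.pkl","rb"))["color"][150:270,205:330]; cv2.imwrite("pics/topz.png",cv2.resize(p,None,fx=5,fy=5,interpolation=cv2.INTER_CUBIC)[:600])
p=pickle.load(open("side0.pkl","rb"))["color"][135:230,205:345]; cv2.imwrite("pics/sidez.png",cv2.resize(p,None,fx=5.5,fy=5.5,interpolation=cv2.INTER_CUBIC))
E
```

```text
(no output)
```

View pics/topz.png

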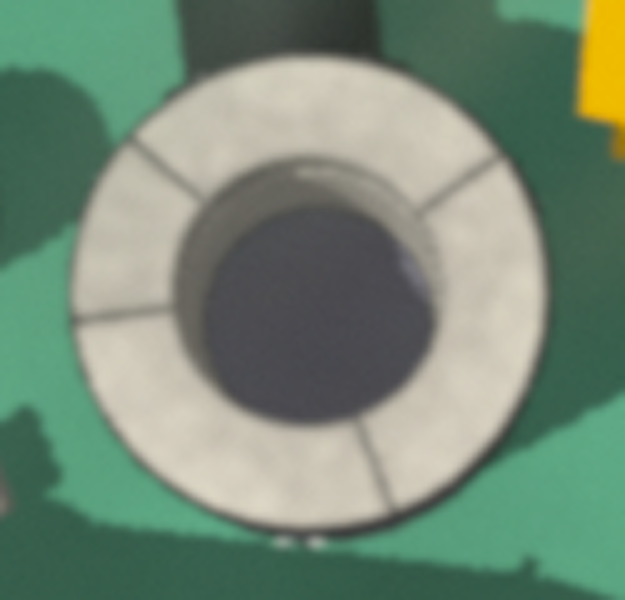

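View pics/sidez.png

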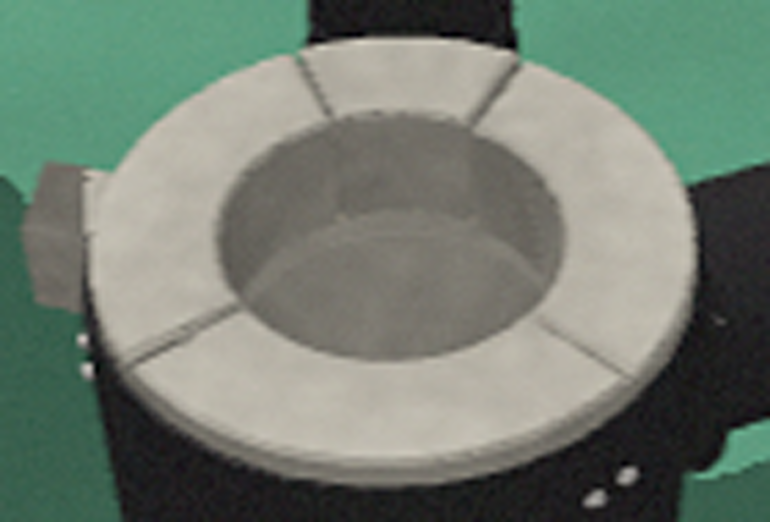

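```bash
cat > h.py <<'E'
import numpy as np, pickle
from scipy.optimize import least_squares
S=pickle.load(open("side0.pkl","rb"));T=pickle.load(open("top0.pkl","rb"))
def proj(p,X):
    c=p["R"]@np.asarray(X,float)+p["t"]; q=p["intrinsics"]@c; return q[:2]/q[2]
E
python3 - <<'E'
from h import *
A=np.deg2rad([24,-24,-128,128])
so=np.array([(298,55),(520,63),(632,378),(125,365)])/5.5+[205,135]-0.4
si=np.array([(333,122),(470,128),(540,320),(240,305)])/5.5+[205,135]-0.4
to=np.array([(75,320),(128,137),(500,155),(390,515)])/5+[205,150]-.4
ti=np.array([(172,309),(203,195),(422,212),(358,417)])/5+[205,150]-.4
def res(v):
    e=[]
    for i,a in enumerate(A):
        u=np.array([np.cos(a+v[2]),np.sin(a+v[2])])
        for rad,s,t in ((.1255,so,to),(.0725,si,ti)):
            X=[v[0]+rad*u[0],v[1]+rad*u[1],v[3]]
            e+=list(proj(S,X)-s[i]+v[4:6])+list(proj(T,X)-t[i]+v[6:8])
    return np.array(e+list(v[4:]*0.7))
f=least_squares(res,[.55,.02,1.5,.231,0,0,0,0]); print(f.x.round(4)); print(f.fun.round(1))
c=f.x[:2];y=f.x[2]
for n,a in (("key",0),("a",76),("b",-76),("back",180)):
    aa=y+np.deg2rad(a); P=c+.099*np.array([np.cos(aa),np.sin(aa)])
    print(n,P.round(4),np.hypot(*P).round(3),np.rad2deg(aa).round(1)); print(proj(S,[*P,.231]).round(1),proj(T,[*P,.231]).round(1))
E
```

```text
[ 0.5608  0.0984  1.2936  0.2318  0.1068  0.5503 -0.5048  0.176 ]
[-0.3 -0.4 -0.5 -0.2  0.4  0.7 -0.  -0.4  0.7 -1.   0.4 -0.1  0.1  0.1
  0.3  1.2  0.1  0.3  0.2 -0.  -2.3 -0.7 -0.5 -0.   0.6  0.1  0.6 -0.7
  0.6  0.6 -0.2  0.1  0.1  0.4 -0.4  0.1]
key [0.5879 0.1936] 0.619 74.1
[278.6 148.5] [231.  196.7]
a [0.475  0.1477] 0.497 150.1
[235.4 168.7] [247.3 239.5]
b [0.6598 0.0951] 0.667 -1.9
[318.1 170.6] [268.6 170.5]
back [0.5337 0.0032] 0.534 254.1
[272.7 209.7] [302.4 218.3]
```

The model fit agrees with both cameras to about 1 px: centre (0.561, 0.098), key at about 74°. Next I rise, shut the gripper and travel to above the back piece.

```bash
cat > go.py <<'E'
import sys, numpy as np
from scipy.spatial.transform import Rotation as Ro
from bench import r
P={"key":(.5879,.1936),"a":(.475,.1477),"b":(.6598,.0951),"back":(.5337,.0032)}
o=r.get_obs(); R=Ro.from_rotvec(o["orientation"]).as_matrix()
tgt=np.array([*P[sys.argv[1]], float(sys.argv[2]) if len(sys.argv)>2 else o["tcp_pos"][2]])
print("t",o["clock"],"tcp",o["tcp_pos"].round(4),"f",o["contact_force"].round(2),"w",round(o["grip_width"],4),"j",o["joints"].round(2))
print("tool z",R[:,2].round(4),"shift cm",(R.T@(tgt-o["tcp_pos"])*100).round(2))
E
python3 go.py back
```

```text
t 1.1 tcp [0.2345 0.633  0.2393] f [-0.41 -0.44  0.19] w 0.0853 j [-1.32  0.48  0.02  1.56 -0.01  1.11 -0.08]
tool z [-0.e+00  1.e-04 -1.e+00] shift cm [-49.94 -48.66  -0.  ]
```

Call:
carry_out:
  series: "0 0 -3 0 0; 0 0 -3 0 0"
  grip_force: 20

```text
clock: 1.35
tcp_pos: [0.2344, 0.6328, 0.2997]
orientation: [-0.554, -3.092, 0.002]
contact_force: [-0.8, 0.7, 0.6]
grip_width: 0.0517
```

```bash
python3 go.py back
```

```text
t 1.35 tcp [0.2344 0.6328 0.2997] f [-0.81  0.67  0.62] w 0.0517 j [-1.33  0.43  0.03  1.48 -0.01  1.23 -0.08]
tool z [-3.e-04 -9.e-04 -1.e+00] shift cm [-49.93 -48.64   0.05]
```

Call:
carry_out:
  series: "-2 -2 0 0 0; -4 -3.9 0 0 0; -4 -3.9 0 0 0; -4 -3.9 0 0 0; -4 -3.9 0 0 0; -4 -3.9 0 0 0; -4 -3.9 0 0 0; -4 -3.9 0 0 0"

```text
clock: 2.35
tcp_pos: [0.4146, 0.2523, 0.2996]
orientation: [0.554, 3.092, 0.001]
contact_force: [0.5, 0.0, -0.3]
grip_width: 0.0002
```

Call:
carry_out:
  series: "-4 -3.9 0 0 0; -4 -3.9 0 0 0; -4 -3.9 0 0 0; -4 -3.9 0 0 0; -2 -2 0 0 0; -1 -1 0 0 0; 0 0 0 0 0"

```text
clock: 3.22
tcp_pos: [0.5276, 0.0135, 0.2993]
orientation: [-0.556, -3.092, -0.0]
contact_force: [-0.4, 0.3, -0.5]
grip_width: 0.0003
```

```bash
python3 go.py back; python3 - <<'E'
from bench import r, eyes
import cv2
p=eyes.grab_frame("side"); cv2.imwrite("pics/s1.png",cv2.resize(p["color"][70:260,150:400],None,fx=3,fy=3))
E
```

```text
t 3.225 tcp [0.5276 0.0135 0.2993] f [-0.41  0.33 -0.52] w 0.0003 j [-0.53  0.18  0.44  1.86 -0.09  1.12  1.16]
tool z [-1.e-04  1.e-04 -1.e+00] shift cm [-0.93 -0.75 -0.  ]
```

View pics/s1.png

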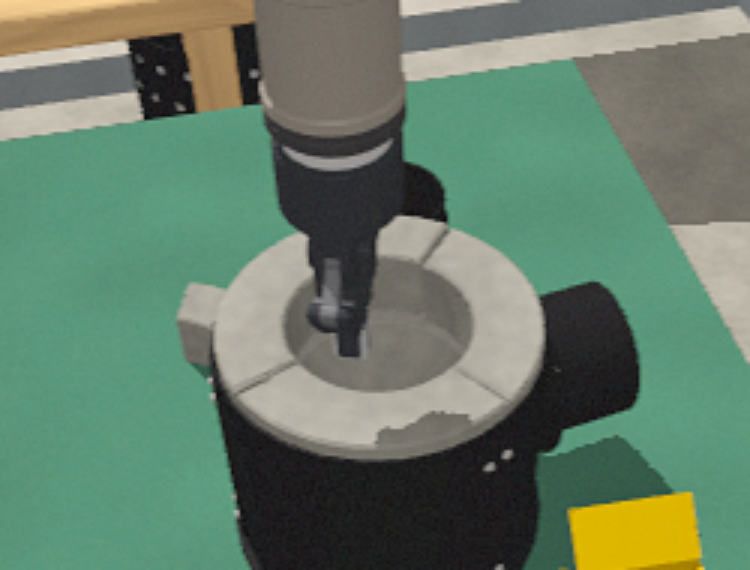

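The side view shows the shut fingertips above the ring, close to the back piece. I'll centre over it and go down to just above the top face.

Call:
carry_out:
  series: "-0.93 -0.75 1 0 0; 0 0 2.5 0 0; 0 0 1.5 0 0; 0 0 0.5 0 0; 0 0 0 0 0"

```text
clock: 3.9
tcp_pos: [0.5338, 0.0035, 0.2443]
orientation: [-0.554, -3.092, 0.0]
contact_force: [1.0, 0.0, -0.5]
grip_width: 0.0002
```

```bash
python3 go.py back; python3 - <<'E'
from bench import r, eyes
import cv2
p=eyes.grab_frame("side"); cv2.imwrite("pics/s2.png",cv2.resize(p["color"][120:250,190:360],None,fx=4.5,fy=4.5,interpolation=cv2.INTER_CUBIC))
E
```

```text
t 3.9 tcp [0.5338 0.0035 0.2443] f [ 0.98  0.04 -0.48] w 0.0002 j [-0.49  0.25  0.44  1.91 -0.12  1.01  1.22]
tool z [-2.e-04 -1.e-04 -1.e+00] shift cm [-0.01 -0.03  0.  ]
```

View pics/s2.png

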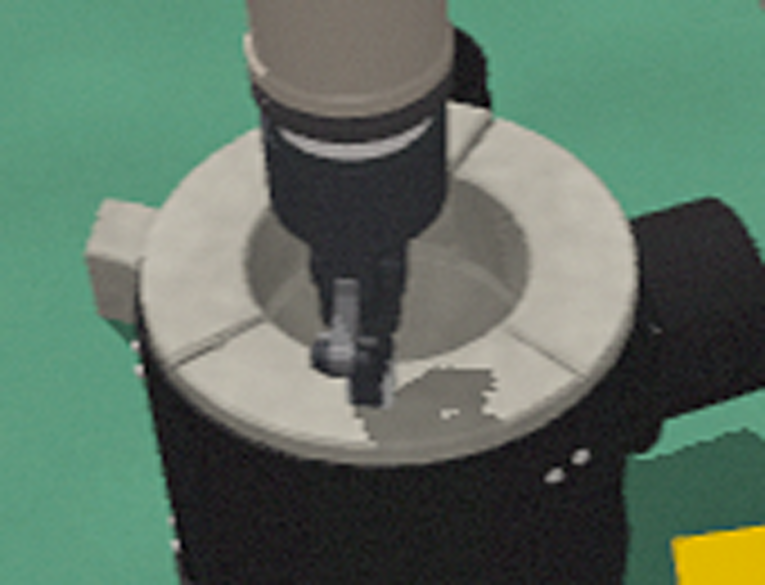

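The tips are over the mid-width of the back piece, at zoomed (370,400). Now I press down in small steps and watch the force.

Call:
carry_out:
  series: "0 0 0.15 0 0; 0 0 0.15 0 0; 0 0 0.15 0 0; 0 0 0.15 0 0"

```text
clock: 4.45
tcp_pos: [0.5339, 0.0032, 0.2387]
orientation: [0.555, 3.092, 0.0]
contact_force: [-1.2, -0.0, 4.8]
grip_width: 0.0
```

Call:
carry_out:
  series: "0 0 0.15 0 0; 0 0 0.15 0 0; 0 0 0.15 0 0; 0 0 0 0 0"

```text
clock: 4.95
tcp_pos: [0.5338, 0.0033, 0.2337]
orientation: [0.554, 3.092, -0.0]
contact_force: [0.2, -0.2, 3.6]
grip_width: 0.0
```

Call:
carry_out:
  series: "0 0 0.15 0 0; 0 0 0.15 0 0; 0 0 0.15 0 0; 0 0 0 0 0"

```text
clock: 5.45
tcp_pos: [0.5338, 0.0033, 0.2292]
orientation: [0.554, 3.092, -0.0]
contact_force: [1.1, 0.2, 3.3]
grip_width: 0.0002
```

Call:
carry_out:
  series: "0 0 0.1 0 0; 0 0 0.05 0 0; 0 0 0 0 0"

```text
clock: 5.82
tcp_pos: [0.5338, 0.0033, 0.2278]
orientation: [0.554, 3.092, -0.0]
contact_force: [0.6, -0.2, 4.5]
grip_width: 0.0003
```

Call:
carry_out:
  series: "0 0 0.05 0 0; 0 0 0 0 0; 0 0 0 0 0"

```text
clock: 6.2
tcp_pos: [0.5337, 0.0033, 0.2273]
orientation: [0.554, 3.092, -0.0]
contact_force: [1.5, -0.5, 3.9]
grip_width: 0.0002
```

Call:
carry_out:
  series: "0 0 0.03 0 0; 0 0 0 0 0; 0 0 0 0 0"

```text
clock: 6.58
tcp_pos: [0.5337, 0.0033, 0.2271]
orientation: [0.554, 3.092, 0.0]
contact_force: [0.7, -0.6, 4.4]
grip_width: 0.0003
```

Call:
carry_out:
  series: "0 0 0.05 0 0; 0 0 0 0 0; 0 0 0 0 0"

```text
clock: 6.95
tcp_pos: [0.5338, 0.0032, 0.2268]
orientation: [0.555, 3.092, 0.0]
contact_force: [0.1, -0.6, 6.7]
grip_width: -0.0002
```

Call:
carry_out:
  series: "0 0 0.05 0 0; 0 0 0 0 0; 0 0 0 0 0"

```text
clock: 7.32
tcp_pos: [0.5338, 0.0031, 0.2264]
orientation: [0.555, 3.092, 0.0]
contact_force: [-0.1, -2.0, 8.3]
grip_width: 0.0001
```

Call:
carry_out:
  series: "0 0 0.05 0 0; 0 0 0 0 0; 0 0 0 0 0"

```text
clock: 7.7
tcp_pos: [0.5339, 0.0031, 0.2262]
orientation: [0.555, 3.092, 0.0]
contact_force: [-1.2, -1.6, 10.7]
grip_width: 0.0
```

```bash
python3 go.py back; python3 go.py b
```

```text
t 7.7 tcp [0.5339 0.0031 0.2262] f [-1.24 -1.63 10.68] w 0.0 j [-0.49  0.27  0.44  1.93 -0.14  0.97  1.23]
tool z [ 5.e-04  2.e-04 -1.e+00] shift cm [ 0.02  0.01 -0.  ]
t 7.7 tcp [0.5339 0.0031 0.2262] f [-1.24 -1.63 10.68] w 0.0 j [-0.49  0.27  0.44  1.93 -0.14  0.97  1.23]
tool z [ 5.e-04  2.e-04 -1.e+00] shift cm [-8.610e+00  1.301e+01  1.000e-02]
```

The force climbs along the spring slope (4 → 6.7 → 8.3 → 10.7 N), so the back piece is seated. I'll lift straight up, then look.

Call:
carry_out:
  series: "0 0 -0.3 0 0; 0 0 -2.5 0 0; -2 3 0 0 0; -4 6 0 0 0; -2.6 4 0 0 0; 0 0 0 0 0"

```text
clock: 8.45
tcp_pos: [0.6524, 0.0939, 0.2512]
orientation: [-0.546, -3.091, 0.0]
contact_force: [-0.7, -0.8, -0.1]
grip_width: 0.0001
```

```bash
python3 go.py b; python3 - <<'E'
from bench import r, eyes
import cv2
p=eyes.grab_frame("side"); cv2.imwrite("pics/s3.png",cv2.resize(p["color"][120:250,190:360],None,fx=4.5,fy=4.5,interpolation=cv2.INTER_CUBIC))
E
```

```text
t 8.45 tcp [0.6524 0.0939 0.2512] f [-0.69 -0.8  -0.11] w 0.0001 j [-0.53  0.46  0.41  1.6  -0.2   1.12  1.15]
tool z [-2.6e-03  4.0e-04 -1.0e+00] shift cm [-0.65  0.37 -0.  ]
```

View pics/s3.png

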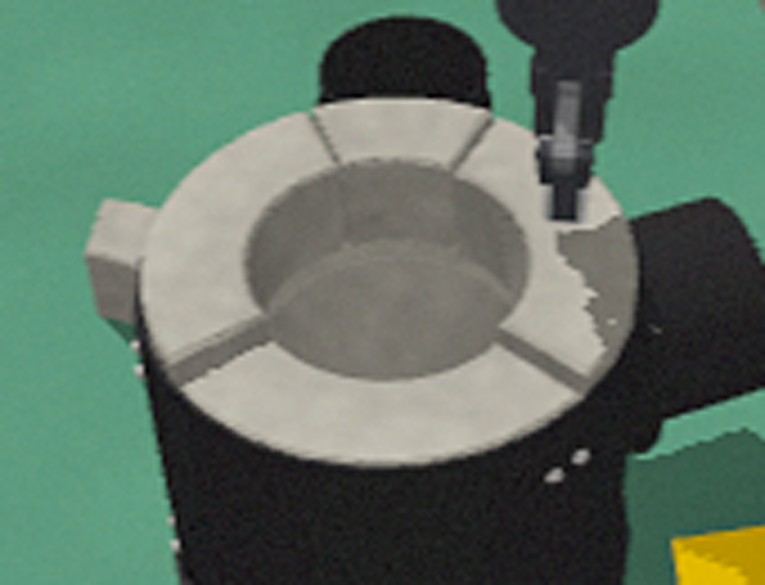

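The back piece is now below its neighbours and level with the black rim. The steps at (225,350) and (545,360) show it. The fingers are over side_b, so I'll press that next.

Call:
carry_out:
  series: "-0.4 0.2 0 0 0; 0 0 0.6 0 0; 0 0 0 0 0"

```text
clock: 8.88
tcp_pos: [0.6553, 0.0895, 0.247]
orientation: [-0.556, -3.091, 0.0]
contact_force: [-0.1, -0.2, 0.6]
grip_width: -0.0002
```

```bash
python3 go.py b
```

```text
t 8.875 tcp [0.6553 0.0895 0.247 ] f [-0.09 -0.16  0.62] w -0.0002 j [-0.52  0.47  0.41  1.6  -0.2   1.11  1.16]
tool z [-0.0013 -0.     -1.    ] shift cm [-0.23  0.68 -0.  ]
```

Call:
carry_out:
  series: "-0.2 0.6 0.1 0 0; 0 0 0.15 0 0; 0 0 0.15 0 0; 0 0 0.15 0 0; 0 0 0.15 0 0; 0 0 0 0 0"

```text
clock: 9.62
tcp_pos: [0.66, 0.095, 0.2403]
orientation: [-0.555, -3.092, 0.0]
contact_force: [-0.3, -0.0, 0.7]
grip_width: 0.0
```

Call:
carry_out:
  series: "0 0 0.15 0 0; 0 0 0.15 0 0; 0 0 0.15 0 0; 0 0 0 0 0"

```text
clock: 10.12
tcp_pos: [0.6603, 0.0951, 0.2364]
orientation: [0.554, 3.092, 0.0]
contact_force: [-0.4, 0.1, 4.7]
grip_width: 0.0
```

Call:
carry_out:
  series: "0 0 0.15 0 0; 0 0 0.15 0 0; 0 0 0.15 0 0; 0 0 0.15 0 0; 0 0 0 0 0"

```text
clock: 10.75
tcp_pos: [0.6602, 0.0951, 0.2298]
orientation: [0.554, 3.092, -0.0]
contact_force: [1.2, -0.4, 3.8]
grip_width: -0.0002
```

Call:
carry_out:
  series: "0 0 0.1 0 0; 0 0 0.1 0 0; 0 0 0 0 0; 0 0 0 0 0"

```text
clock: 11.25
tcp_pos: [0.6602, 0.0951, 0.228]
orientation: [0.554, 3.092, 0.0]
contact_force: [1.5, -0.3, 3.9]
grip_width: 0.0001
```

Call:
carry_out:
  series: "0 0 0.1 0 0; 0 0 0 0 0; 0 0 0 0 0"

```text
clock: 11.62
tcp_pos: [0.6603, 0.0951, 0.2272]
orientation: [0.554, 3.092, 0.0]
contact_force: [0.9, -0.2, 4.6]
grip_width: -0.0002
```

Call:
carry_out:
  series: "0 0 0.05 0 0; 0 0 0 0 0; 0 0 0 0 0"

```text
clock: 12.0
tcp_pos: [0.6603, 0.0951, 0.2269]
orientation: [0.554, 3.092, 0.001]
contact_force: [1.1, -0.0, 6.4]
grip_width: 0.0001
```

Call:
carry_out:
  series: "0 0 0.05 0 0; 0 0 0 0 0; 0 0 0 0 0"

```text
clock: 12.38
tcp_pos: [0.6604, 0.0951, 0.2266]
orientation: [0.554, 3.092, 0.001]
contact_force: [0.5, -0.8, 8.1]
grip_width: -0.0001
```

Call:
carry_out:
  series: "0 0 0.05 0 0; 0 0 0 0 0; 0 0 0 0 0"

```text
clock: 12.75
tcp_pos: [0.6604, 0.0951, 0.2264]
orientation: [0.554, 3.091, 0.001]
contact_force: [-0.1, 0.3, 9.0]
grip_width: 0.0001
```

Call:
carry_out:
  series: "0 0 -0.3 0 0; 0 0 -2.5 0 0; 0 0 0 0 0"

```text
clock: 13.12
tcp_pos: [0.6603, 0.0951, 0.2542]
orientation: [0.554, 3.091, 0.001]
contact_force: [1.2, -0.3, 0.5]
grip_width: 0.0003
```

```bash
python3 go.py a
```

```text
t 13.125 tcp [0.6603 0.0951 0.2542] f [ 1.18 -0.29  0.5 ] w 0.0003 j [-0.52  0.47  0.41  1.58 -0.2   1.13  1.15]
tool z [ 1.e-03  4.e-04 -1.e+00] shift cm [19.2  -1.51 -0.02]
```

side_b followed the same force profile to its seat. Now I cross to side_a.

Call:
carry_out:
  series: "3 -0.3 0 0 0; 4 -0.3 0 0 0; 4 -0.3 0 0 0; 4 -0.3 0 0 0; 3 -0.2 0 0 0; 1.2 -0.1 0 0 0; 0 0 0 0 0; 0 0 0 0 0"

```text
clock: 14.12
tcp_pos: [0.4758, 0.1473, 0.2534]
orientation: [0.556, 3.091, -0.0]
contact_force: [0.5, -0.6, 0.9]
grip_width: 0.0
```

```bash
python3 go.py a; python3 - <<'E'
from bench import r, eyes
import cv2
p=eyes.grab_frame("side"); cv2.imwrite("pics/s4.png",cv2.resize(p["color"][120:250,190:360],None,fx=4.5,fy=4.5,interpolation=cv2.INTER_CUBIC))
E
```

```text
t 14.125 tcp [0.4758 0.1473 0.2534] f [ 0.54 -0.59  0.87] w 0.0 j [-0.77  0.17  0.39  1.97 -0.07  1.01  0.87]
tool z [ 5.e-04 -4.e-04 -1.e+00] shift cm [ 0.09  0.01 -0.  ]
```

View pics/s4.png

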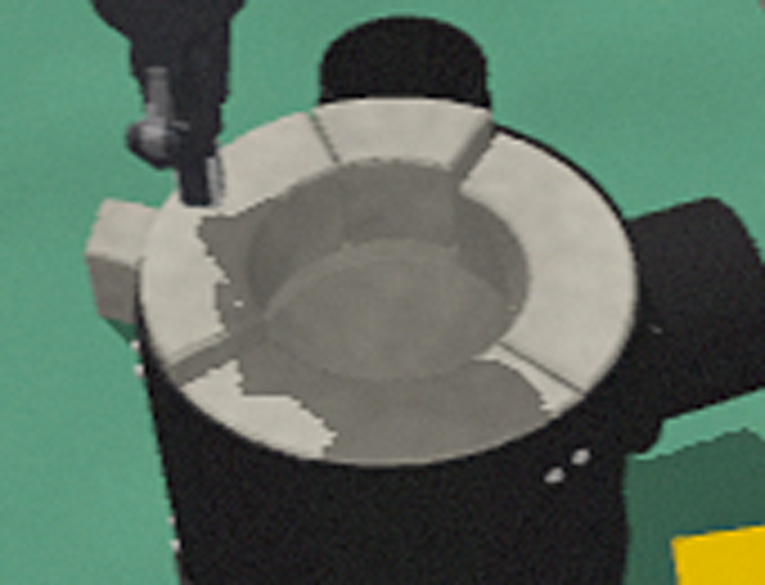

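side_b is level with the back piece, the far rim is visible, and the key still stands proud. The tips are over side_a, so I'll press it now.

Call:
carry_out:
  series: "0 0 0.5 0 0; 0 0 0.3 0 0; 0 0 0.15 0 0; 0 0 0.15 0 0; 0 0 0.15 0 0; 0 0 0.15 0 0; 0 0 0.15 0 0; 0 0 0 0 0"

```text
clock: 15.18
tcp_pos: [0.4749, 0.1478, 0.2382]
orientation: [0.554, 3.092, 0.0]
contact_force: [-1.8, 0.1, 3.0]
grip_width: 0.0002
```

Call:
carry_out:
  series: "0 0 0.15 0 0; 0 0 0.15 0 0; 0 0 0.15 0 0; 0 0 0.15 0 0; 0 0 0 0 0"

```text
clock: 15.8
tcp_pos: [0.4749, 0.1478, 0.2318]
orientation: [-0.554, -3.092, 0.0]
contact_force: [-1.1, -0.3, 3.2]
grip_width: 0.0002
```

Call:
carry_out:
  series: "0 0 0.15 0 0; 0 0 0.15 0 0; 0 0 0.1 0 0; 0 0 0 0 0; 0 0 0 0 0"

```text
clock: 16.42
tcp_pos: [0.4748, 0.1478, 0.2279]
orientation: [-0.554, -3.092, -0.0]
contact_force: [-1.4, 0.8, 2.7]
grip_width: -0.0002
```

Call:
carry_out:
  series: "0 0 0.08 0 0; 0 0 0 0 0; 0 0 0 0 0"

```text
clock: 16.8
tcp_pos: [0.4749, 0.1478, 0.2272]
orientation: [-0.554, -3.092, -0.0]
contact_force: [-1.9, 1.0, 4.3]
grip_width: -0.0002
```

Call:
carry_out:
  series: "0 0 0.05 0 0; 0 0 0 0 0; 0 0 0 0 0"

```text
clock: 17.18
tcp_pos: [0.4748, 0.1479, 0.2269]
orientation: [-0.554, -3.092, -0.0]
contact_force: [-2.4, 1.2, 5.3]
grip_width: 0.0001
```

Call:
carry_out:
  series: "0 0 0.05 0 0; 0 0 0 0 0; 0 0 0 0 0"

```text
clock: 17.55
tcp_pos: [0.4748, 0.1479, 0.2266]
orientation: [-0.554, -3.092, -0.001]
contact_force: [-3.3, 1.2, 8.2]
grip_width: 0.0003
```

Call:
carry_out:
  series: "0 0 0.05 0 0; 0 0 0 0 0; 0 0 0 0 0"

```text
clock: 17.92
tcp_pos: [0.4748, 0.148, 0.2263]
orientation: [-0.554, -3.092, -0.001]
contact_force: [-4.7, 0.3, 9.6]
grip_width: -0.0001
```

side_a is seated at the same height. I'll lift and move over the key.

Call:
carry_out:
  series: "0 0 -0.3 0 0; 0 0 -2.5 0 0; 0 0 0 0 0"

```text
clock: 18.3
tcp_pos: [0.4759, 0.1476, 0.2547]
orientation: [0.555, 3.09, 0.002]
contact_force: [0.2, -0.7, -0.5]
grip_width: 0.0001
```

```bash
python3 go.py key
```

```text
t 18.3 tcp [0.4759 0.1476 0.2547] f [ 0.2  -0.71 -0.48] w 0.0001 j [-0.77  0.17  0.39  1.97 -0.07  1.01  0.87]
tool z [ 2.6e-03  8.0e-04 -1.0e+00] shift cm [-8.9   8.21  0.03]
```

Call:
carry_out:
  series: "-2 2 0 0 0; -3 2.8 0 0 0; -2.5 2.2 0 0 0; -1.4 1.2 0 0 0; 0 0 0 0 0; 0 0 0 0 0"

```text
clock: 19.05
tcp_pos: [0.5859, 0.193, 0.2528]
orientation: [-0.555, -3.091, 0.002]
contact_force: [-0.1, -0.7, -0.2]
grip_width: 0.0001
```

```bash
python3 go.py key; python3 - <<'E'
from bench import r, eyes
import cv2
for n,(a,b,c,d) in {"side":(120,250,190,360),"top":(140,270,190,350)}.items():
    p=eyes.grab_frame(n); cv2.imwrite(f"pics/{n}5.png",cv2.resize(p["color"][a:b,c:d],None,fx=4.5,fy=4.5,interpolation=cv2.INTER_CUBIC))
E
```

```text
t 19.05 tcp [0.5859 0.193  0.2528] f [-0.15 -0.74 -0.18] w 0.0001 j [-0.71  0.39  0.39  1.71 -0.16  1.08  0.94]
tool z [-1.5e-03 -9.0e-04 -1.0e+00] shift cm [-0.16  0.12 -0.  ]
```

View pics/side5.png

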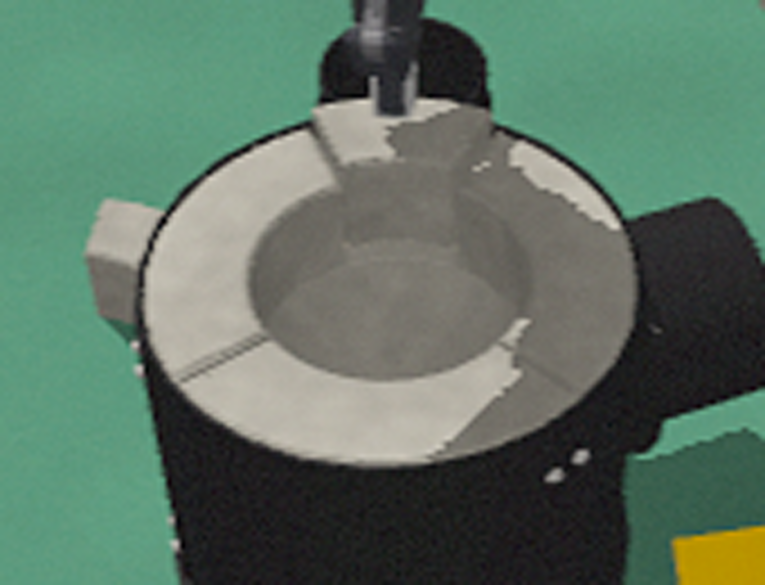

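View pics/top5.png

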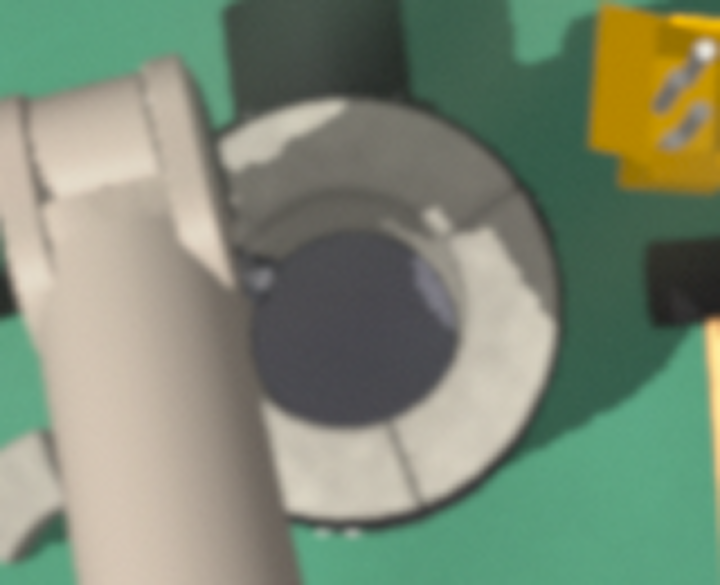

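All three long pieces look level, and only the key stands proud with the tips over it. The top view shows the bystanders in place. I'll press the key.

Call:
carry_out:
  series: "-0.16 0.12 0.4 0 0; 0 0 0.3 0 0; 0 0 0.15 0 0; 0 0 0.15 0 0; 0 0 0.15 0 0; 0 0 0.15 0 0; 0 0 0.15 0 0; 0 0 0 0 0"

```text
clock: 20.15
tcp_pos: [0.5889, 0.1944, 0.2395]
orientation: [0.554, 3.092, 0.001]
contact_force: [0.0, -1.4, 4.7]
grip_width: 0.0001
```

Call:
carry_out:
  series: "0 0 0.15 0 0; 0 0 0.15 0 0; 0 0 0.15 0 0; 0 0 0.15 0 0; 0 0 0 0 0"

```text
clock: 20.78
tcp_pos: [0.5888, 0.1944, 0.2331]
orientation: [0.554, 3.092, 0.0]
contact_force: [-0.1, -0.1, 3.8]
grip_width: -0.0
```

Call:
carry_out:
  series: "0 0 0.15 0 0; 0 0 0.15 0 0; 0 0 0.15 0 0; 0 0 0.08 0 0; 0 0 0 0 0; 0 0 0 0 0"

```text
clock: 21.52
tcp_pos: [0.5888, 0.1943, 0.2279]
orientation: [0.554, 3.092, 0.0]
contact_force: [0.7, 1.8, 3.6]
grip_width: -0.0002
```

Call:
carry_out:
  series: "0 0 0.06 0 0; 0 0 0 0 0; 0 0 0 0 0"

```text
clock: 21.9
tcp_pos: [0.5888, 0.1943, 0.2274]
orientation: [0.554, 3.092, 0.0]
contact_force: [1.0, 2.0, 4.0]
grip_width: 0.0003
```

Call:
carry_out:
  series: "0 0 0.05 0 0; 0 0 0 0 0; 0 0 0 0 0"

```text
clock: 22.28
tcp_pos: [0.5888, 0.1944, 0.2271]
orientation: [0.554, 3.092, 0.001]
contact_force: [0.2, 1.5, 5.3]
grip_width: 0.0002
```

Call:
carry_out:
  series: "0 0 0.05 0 0; 0 0 0 0 0; 0 0 0 0 0"

```text
clock: 22.65
tcp_pos: [0.5889, 0.1944, 0.2268]
orientation: [0.554, 3.092, 0.001]
contact_force: [-1.0, 0.6, 6.9]
grip_width: 0.0001
```

Call:
carry_out:
  series: "0 0 0.05 0 0; 0 0 0 0 0; 0 0 0 0 0"

```text
clock: 23.02
tcp_pos: [0.5889, 0.1945, 0.2265]
orientation: [0.554, 3.092, 0.001]
contact_force: [-1.5, 1.4, 9.0]
grip_width: -0.0003
```

The key is seated. I'll lift and retreat for a clear look.

Call:
carry_out:
  series: "0 0 -0.3 0 0; 0 0 -2.5 0 0; 0 0 -3 0 0; 3 3 0 0 0; 4 4 0 0 0; 4 4 0 0 0; 4 4 0 0 0; 2 2 0 0 0"

```text
clock: 24.02
tcp_pos: [0.4853, 0.4157, 0.2824]
orientation: [-0.547, -3.091, 0.003]
contact_force: [0.4, -0.6, 0.7]
grip_width: 0.0001
```

```bash
python3 - <<'E'
from bench import r, eyes
import cv2,pickle
o=r.get_obs(); print(o["clock"],o["tcp_pos"],o["contact_force"])
for n,(a,b,c,d) in {"side":(135,230,205,345),"top":(0,420,0,560)}.items():
    p=eyes.grab_frame(n); pickle.dump(p,open(f"{n}6.pkl","wb")); f=5.5 if n=="side" else 1.4
    cv2.imwrite(f"pics/{n}6.png",cv2.resize(p["color"][a:b,c:d],None,fx=f,fy=f,interpolation=cv2.INTER_CUBIC))
E
```

```text
24.025 [0.4853453  0.41566158 0.28239846] [ 0.35846374 -0.61894895  0.71641277]
```

View pics/side6.png

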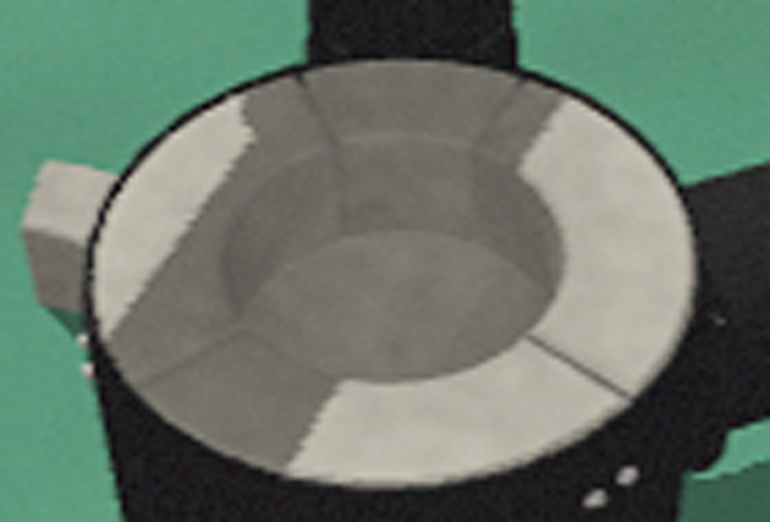

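View pics/top6.png

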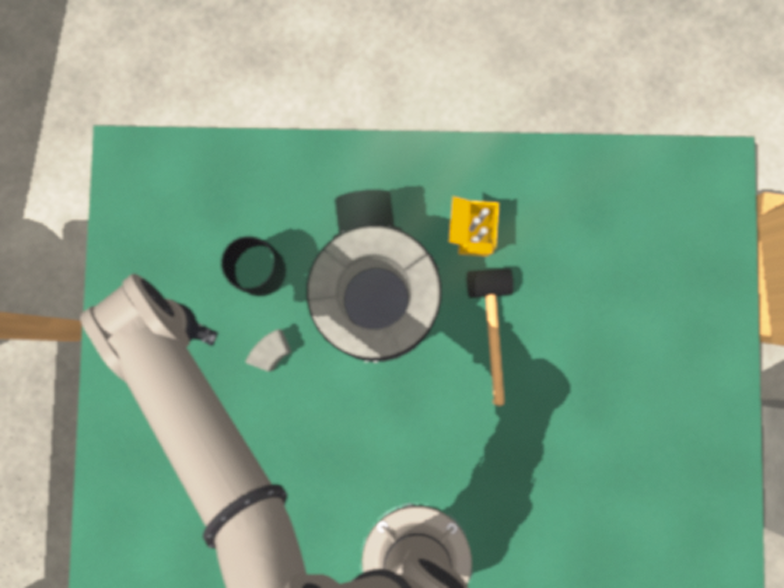

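The side view shows all four pieces level with no steps at the seams, and the black rim visible all round. In the top view the carton, mallet, spare and pipe are where they started. I'll let the arm settle, then hand in.

Call:
carry_out:
  series: "0 0 0 0 0; 0 0 0 0 0"

```text
clock: 24.38
tcp_pos: [0.4895, 0.4106, 0.2836]
orientation: [0.559, 3.091, -0.002]
contact_force: [-0.2, 0.2, -0.9]
grip_width: 0.0
```

```bash
python3 - <<'E'
from bench import r
print(r.hand_in(), r.get_obs()["clock"])
E
```

```text
the job is handed in; nothing more can be done
the job is handed in; nothing more can be done
```

I pressed all four pieces down with shut fingertips, in the order back, side_b, side_a, key, and handed the job in at about 24.4 s. Hand-in gave no verdict.

- **Force:** Each piece slid at about 4 N, then the force rose along the strip's spring slope. I stopped each one at 9–11 N; those were the highest readings.
- **Height:** All four seats came at the same tool height (TCP about 0.227 m). That is about 1 mm below the nominal flush height of 0.228 m, which is within the stated 2 mm calibration only if the offset is in the tool reading. I took the force rise as the sign of seating rather than the height.
- **Last pictures:** The side view shows the four pieces level, with no steps at the seams and the black rim visible all round. In the top view the carton, mallet, spare and pipe look to be where they started, judged by eye. The arm was clear of everything.
- **Disagreement:** One mid-job side picture showed a thin double line at the seam between side_a and the back piece. It was gone in the last picture, and the force readings showed nothing wrong there.

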